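Bar down a power module and set the coolant valve to its marker

ROBOT

A 6-joint arm with a two-finger parallel gripper is mounted at the origin on a cart in front of the work surface, level with it; the furniture and walls round the work are solid. World frame = base frame: x ahead of the robot, y to its left, z up, the work surface at z = 0. Lengths are in m, angles in rad, forces in N, time in s.
With the tool pointing down it reaches from about 0.3 to 0.75 m from the base axis. Payload 8.5 kg.
Tool frame: the origin (TCP) lies midway between the tips of the shut fingers; the grasp point (between the pads) lies 19 mm behind it; x points along the fingers, y is the direction in which the jaws open and shut, and the axes are right-handed (so a half turn about x gives the same grasp; the last joint's range is limited). The gripper opens to 85 mm and grips with 20 to 120 N. Pads are 22 mm wide; open, the fingers measure 114 mm over their backs; the gripper's body (76 mm by 85 mm) begins 54 mm behind the grasp point. The pads swing forward as they close: fully open they stand 13 mm farther back than shut.
Start: joints at [0.89, 0.381, 1.297, -0, 1.464, -0.215], TCP at [0.247, 0.491, 0.204] pointing down, gripper open.
Joint ranges: [-3.11, 3.11], [-0.89, 2.33], [0.22, 2.48], [-1.42, 4.56], [0.17, 2.85], [-2.88, 2.88]. Speed limits (rad/s): [2.39, 2.39, 3.14, 3.14, 3.14, 3.14].

INTERFACE

Orientations are given as a rotation vector (axis times angle).
In Python, from plant import * gives the robot as it stands. The module is installed in compiled form; this text tells all that it offers.
- The arm moves only by the tool servo_tool, never from a script. Its argument "steps" is a list of rows, each a list of 7 numbers: the shift along the tool's x, y, z in m, then the turn, a rotation vector about the tool's x, y, z in degrees, then the closure, from -1 (fully open) to 1 (shut). In form: [[x, y, z, ax, ay, az, fingers], ...]. A call has 1 to 12 rows; each row shifts and turns the commanded pose from where the row before left it, along the tool's axes as they then stand; what a row does not reach is not made up. A row lasts 1/10 s, in which the tool goes at most 50 mm and 8.59 degrees, less where a joint would pass 70% of its speed; a pose out of reach is approached as far as the arm can. A call is refused whole if a number of a shift passes 0.05 or a number of a turn 8.59, either way. A call with a gripper value outside its range is refused whole. The fingers move at their own pace and stop on an object; the grip force is fixed at half the most. Time passes only in rows, so rows that do not move let the fingers close. It gives the time, the measured TCP pose, the force and the opening at its end, in the units of the state.
- sense(): the state, without advancing time (a new reading comes with each control period).
- get_image(name): name is "scene" or "top" or "wrist"; returns the picture (420x560x3 uint8, red, green, blue); there is no depth.
- camera_params(name): a dict with "fx", "fy", "cx", "cy" (pixels), "k1" (the pictures are not rectified: a ray, as slopes to the right and down, at radius r is drawn at 1 + k1 r^2 times it, then the intrinsics apply), "R" (3x3) and "t" (3): a world point X has camera coordinates R X + t; the wrist camera has in their place "T_tool_cam" (4x4, takes a point from camera to tool coordinates, whose origin is the TCP and whose axes are the tool frame's). Camera axes: x right, y down, z forward; pixel columns grow to the right and rows downward; lengths in m; the calibration is good to about 2 mm. A picture is of the moment at which its call begins: read the wrist's pose just before it. camera_params takes no time and is no camera call.
- finish_job(): hands the job in, once; it reports no verdict.
The state is a dict: "time": time; "qpos": joint angles; "joint_velocities": joint speeds; "tau": joint torques, N m; "tool_pos": TCP position; "tool_rot": TCP orientation; "force": force on the tool from outside, world axes, zero at the start; "wrist_torque": the same for the moment, N m; "finger_gap": finger opening in m.
Only numpy, scipy, OpenCV 4.12 (cv2) and the standard library are available. Lean on these libraries where they do the work, as an engineer would, in place of code of your own. Each camera call takes 0.05 s, during which the arm holds its last target. There are 200 camera calls.

TASK

Get the liquid-cooled test rig ready for a run. First, with the coolant valve still shut, lay the loose bridge bar across the rig's two notched supports so that it spans the power module and sits fully down in both notches; then open the valve by turning its lever until the lever stands exactly over the setting marker clamped to the valve's quadrant plate. Do not shift the module or the marker, and leave the pliers, syringe and screw dish beside the rig where they are.

Things in the scene. Friction and masses are not known exactly. Their poses are not given: they have to be found in the camera images.
- test_rig: fixed bench rig, aluminium base 220 x 290 mm, top at z 12 mm. Origin on the bench; rig x points away from the robot at yaw 0, y left, z up; the base covers x -110..110, y -155..135 mm. Left part: copper cold plate (76 x 116 mm, centre x 0, y 65, top z 40) between two steel supports; right part: ball valve with lever; behind the valve (x 34..96, y -126..-64) a pump and white reservoir, 121 mm high
- seat_mid (a point): midpoint between the two supports at seat height (z 58 mm), at rig (0, 65) mm, axes as the rig's: the bar's origin belongs here, bar along rig x. The supports stand at rig x -77 and +77 (34 x 46 mm); each has a flat seat in a notch 29 mm wide (y) with flared cheeks up to z 74, open to the inside, closed at the outer end; the end walls are 176 mm apart
- bridge_bar: loose aluminium bar, starts on the bench left or right of the rig. Beam 170 x 24 mm (long along its x), 12 to 30 mm above its origin, on two end feet 24 x 24 mm. A nut on mid top reaches 37 mm. Under the middle a sprung pad (18 mm wide, about 1 N) hangs to 3 mm above foot level; the module pushes it up 3 mm when seated. Origin: middle, at foot underside level. 0.3-0.5 kg
- power_module: loose black power module with a copper base, 60 x 104 x 24 mm (long along y), lying on the cold plate with its top 64 mm above the bench. Origin at the centre of its underside
- valve_lever (a joint): angle of the valve lever (rad): 0 = shut, lever points along rig -x (towards the robot at yaw 0); it grows counter-clockwise seen from above; 1.571 = fully open, lever along rig -y, in line with the tube. Stiff, stays where it is left (about 2.5 N at the grip)
- setting_marker (a joint): angle of the setting marker on the quadrant plate (rad), same zero and sense as the lever: the valve is set when the lever's angle equals it. The marker is clamped and stays put
- valve_axis (a point): on the vertical turning axis of the lever, at the lever's mid height, 88 mm above the bench; axes as the rig's
- lever_grip (a point): middle of the lever's black grip sleeve, 100 mm from the turning axis, 88 mm above the bench; its x axis points from the grip to the axis. Sleeve 20 mm wide, 12 mm high (z 82..94), from 66 to 136 mm from the axis; the neck inside it is a steel strip 13 mm wide. The lever is free underneath beyond 70 mm from the axis
- marker_tip (a point): top of the setting marker, a dark steel clamp 24 mm wide on the quadrant's rim, 60 mm from the axis, 72 mm above the bench; its x axis points to the axis
- long_nose: pair of long-nose pliers with red grips, 164 x 55 x 12 mm, lying on the other side of the rig from the bar: leave alone. Origin under its centre
- flux_syringe: cream syringe 115 x 34 x 25 mm lying to the right: leave alone
- screw_dish: round metal dish of screws, 72 mm across, 18 mm high, on the right: leave alone

How it is judged:
On the way, in this order (a step that is already met when the one before it is completed fails the run):
1. the bar is laid fully down in both notches over the module and let go, with the valve still shut (lever below 0.3 rad) (horizontal distance between bridge_bar and seat_mid below 0.007 m and z of bridge_bar in the frame of seat_mid between -0.0025 and 0.0025 m and angle between bridge_bar's own z axis and vertical below 0.04 rad and angle between the x axis of bridge_bar and the x axis of test_rig, either way round below 0.09 rad and contact force between the fingers and bridge_bar below 0.2 N and value of joint valve_lever below 0.3 rad), for 0.3 s.
2. the valve lever stands over the setting marker, the bar still seated (horizontal distance between bridge_bar and seat_mid below 0.007 m and z of bridge_bar in the frame of seat_mid between -0.0025 and 0.0025 m and angle between bridge_bar's own z axis and vertical below 0.04 rad and angle between the x axis of bridge_bar and the x axis of test_rig, either way round below 0.09 rad and contact force between the fingers and bridge_bar below 0.2 N and angle between the x axis of lever_grip and the x axis of marker_tip, either way round below 0.08 rad), for 0.2 s.
At the end, for the whole second after the job is handed in: the bar rests, released and still, in both notches: its middle within 7 mm of seat_mid, within 2.5 mm of seat height, level within 0.04 rad, along rig x within 0.09 rad; the valve lever is at rest within 0.08 rad (4.6 degrees) of the setting marker (all of step 2 and linear speed of bridge_bar below 0.01 m/s and velocity of joint valve_lever between -0.05 and 0.05 rad/s); the robot touches nothing.
It fails at once if the power module is shifted more than 8 mm (distance of power_module from where it was at the start of the episode above 0.008 m).
It fails at once if the setting marker is moved more than 4 mm (distance of marker_tip from where it was at the start of the episode above 0.004 m).
It fails at once if the pliers, the syringe or the screw dish are moved more than 30 mm (distance of any of long_nose, flux_syringe, screw_dish from where it was at the start of the episode above 0.03 m).
It also fails if it takes over 51 s, if anything falls off the work surface, if the arm or the gripper's body presses on something with over 40 N, if the wrist force passes 120 N, or if a joint passes its speed limit or range.

## Working session

There is one attempt and no reset: what is moved stays moved. The work goes in short steps, Python scripts to look and compute and a tool call to move; the robot and the scene stay as the last step left them, time stands still between calls to the robot, and variables do not carry over. Pictures are saved under pics/ and viewed, about 8 in all and at most 12, crops included, and the job is handed in when it is done.

Besides the shell and the picture viewer there is one more tool, called after "Call:" as name(argument=value, ...) on one line, values as JSON. servo_tool: Moves the arm, as the interface text tells. Its arguments: {"type":"object","properties":{"steps":{"type":"array","items":{"type":"array","items":{"type":"number"}}}},"required":["steps"]}

```bash
mkdir -p pics
cat > h.py <<'E'
from plant import *
import numpy as np, cv2
from scipy.spatial.transform import Rotation as Ro
def cam(name):
    c=camera_params(name)
    if 'R' in c: return c,np.array(c['R']),np.array(c['t'])
    s=sense(); T=np.array(c['T_tool_cam']); Rt=Ro.from_rotvec(s['tool_rot']).as_matrix()
    Rc=Rt@T[:3,:3]; p=Rt@T[:3,3]+np.array(s['tool_pos']); return c,Rc.T,-Rc.T@p
def ray(C,u,v):
    c,R,t=C; x=np.array([(u-c['cx'])/c['fx'],(v-c['cy'])/c['fy']]); y=x.copy()
    for _ in range(20): y=x/(1+c['k1']*(y@y))
    return -R.T@t, R.T@np.array([y[0],y[1],1])
def plane(C,u,v,z):
    o,d=ray(C,u,v); return o+d*(z-o[2])/d[2]
def proj(C,X):
    c,R,t=C; q=R@np.array(X)+t; y=q[:2]/q[2]; y=y*(1+c['k1']*(y@y)); return np.array([c['fx']*y[0]+c['cx'],c['fy']*y[1]+c['cy']])
def snap(name,f):
    C=cam(name); im=np.array(get_image(name)); cv2.imwrite('pics/'+f,im[:,:,::-1]); return C,im
E
python3 - <<'E'
from h import *
s=sense(); print({k:np.round(v,3) for k,v in s.items()})
print(Ro.from_rotvec(s['tool_rot']).as_matrix().round(3))
for n in ('scene','top'):
    C,im=snap(n,n+'0.png'); print(n,C[0]['fx'],(-C[1].T@C[2]).round(3),C[1].round(2).tolist())
a=cv2.imread('pics/scene0.png');b=cv2.imread('pics/top0.png')
cv2.imwrite('pics/top0b.png',cv2.resize(b,(800,600),interpolation=cv2.INTER_CUBIC))
print(np.round(camera_params('wrist')['T_tool_cam'],3))
E
```

```text
{'time': np.float64(0.0), 'qpos': array([ 0.89 ,  0.381,  1.298,  0.   ,  1.464, -0.215]), 'joint_velocities': array([ 0.001,  0.002, -0.001, -0.001, -0.001, -0.001]), 'tau': array([-1.0000e-03, -4.4846e+01, -2.3129e+01, -0.0000e+00,  5.0000e-03,
       -0.0000e+00]), 'tool_pos': array([0.247, 0.491, 0.203]), 'tool_rot': array([ 0.364,  1.54 , -0.366]), 'force': array([-0.852,  0.286, -0.632]), 'wrist_torque': array([0.033, 0.001, 0.042]), 'finger_gap': np.float64(0.086)}
[[-0.001  0.449  0.893]
 [-0.001  0.893 -0.449]
 [-1.    -0.001 -0.   ]]
scene 379.57167087228436 [ 0.103 -0.553  0.678] [[0.83, -0.56, 0.01], [-0.37, -0.56, -0.75], [0.43, 0.61, -0.67]]
top 493.20495171110116 [ 0.33  -0.028  1.365] [[0.01, -1.0, -0.0], [-0.99, -0.01, -0.12], [0.12, 0.0, -0.99]]
[[ 0.    -0.273  0.962 -0.17 ]
 [ 1.     0.     0.    -0.   ]
 [-0.     0.962  0.273 -0.07 ]
 [ 0.     0.     0.     1.   ]]
```

View pics/top0b.png

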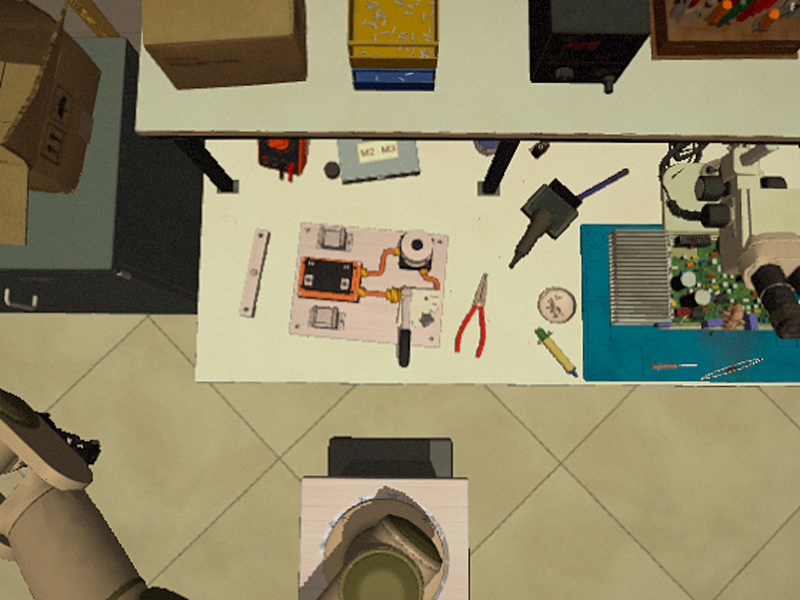

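View pics/scene0.png

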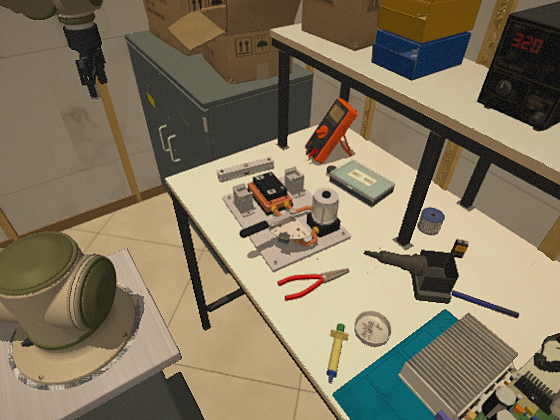

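The top view (800 wide) shows the bar at about (255,272), left of the rig, and the rig corners at (302,223), (447,236), (440,346) and (290,335). The lever points down at (404,365) and a dark marker sits near (428,318). Next I'll turn these into world points.

Run:
```python
from h import *
C=cam('top')
P=lambda u,v,z: plane(C,u*.7,v*.7,z)[:2].round(4)
for n,u,v,z in [('barA',263,231,.03),('barB',247,316,.03),('nut',255,272,.037),('c1',302,223,.012),('c2',447,236,.012),('c3',440,346,.012),('c4',290,335,.012),('levtip',404,365,.088),('axis',405,295,.088),('marker',428,318,.072),('supF',332,237,.074),('supN',324,317,.074),('modL',301,279,.064),('shelf edge z.4',400,132,.4),('table edge',400,382,0),('tableleft',197,300,0)]:
    print(n,P(u,v,z))
im=cv2.imread('pics/top0.png'); cv2.imwrite('pics/crop.png',cv2.resize(im[140:270,160:330],None,fx=4.6,fy=4.6,interpolation=cv2.INTER_CUBIC))
```

```text
barA [0.6187 0.2394]
barB [0.4534 0.2646]
nut [0.5372 0.2507]
c1 [0.6391 0.1669]
c2 [ 0.6155 -0.1176]
c3 [ 0.4004 -0.1042]
c4 [0.4191 0.1843]
levtip [ 0.3617 -0.035 ]
axis [ 0.489  -0.0359]
marker [ 0.4487 -0.0787]
supF [0.5987 0.1011]
supN [0.4487 0.1128]
modL [0.5205 0.1584]
shelf edge z.4 [ 0.684  -0.0252]
table edge [ 0.3312 -0.0281]
tableleft [0.4867 0.3705]
```

View pics/crop.png

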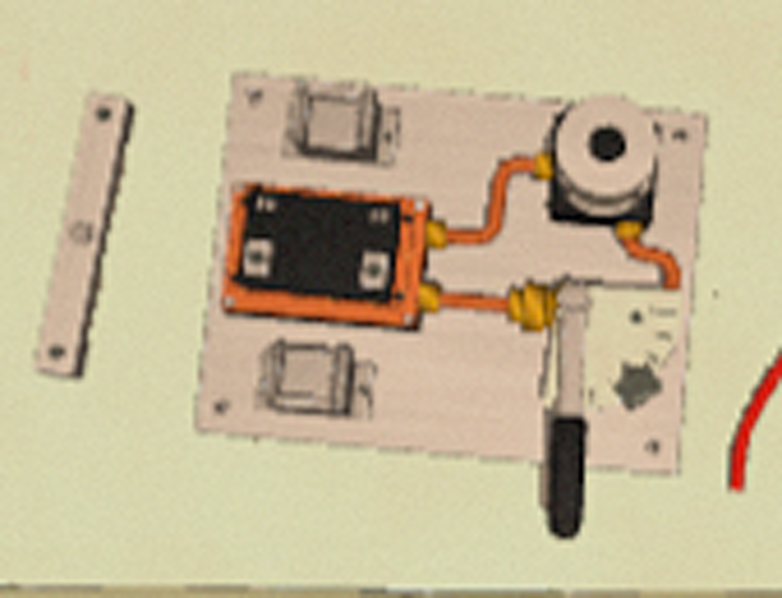

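Estimates: rig yaw about -4.6°, seat_mid about (0.524, 0.107), bar about (0.536, 0.252) at yaw about -8.7°. I'll move above the area between them and take one close wrist view.

Call:
servo_tool(steps=[[0,-0.022,0.045,0,0,0,-1],[0,-0.022,0.045,0,0,0,-1],[0,-0.022,0.045,0,0,0,-1],[0,-0.022,0.045,0,0,0,-1],[0,-0.022,0.045,0,0,0,-1],[0,-0.022,0.045,0,0,0,-1],[0,-0.022,0.045,0,0,0,-1],[0,-0.022,0.045,0,0,0,-1],[0,0,0,-6,0,0,-1],[0,0,0,-6,0,0,-1],[0,0,0,-6,0,0,-1],[0,0,0,0,0,0,-1]])

```text
time: 1.3
tool_pos: [0.4891, 0.1729, 0.2036]
tool_rot: [0.118, 1.568, -0.119]
force: [-0.2, -0.9, -0.1]
finger_gap: 0.0853
```

Run:
```python
from h import *
s=sense(); print({k:np.round(v,3) for k,v in s.items() if k in('time','qpos','tool_pos','force')}); print(Ro.from_rotvec(s['tool_rot']).as_matrix().round(3))
C,im=snap('wrist','w1.png'); np.save('w1.npy',np.array([C],dtype=object),allow_pickle=True)
for n,X in [('bar',(.536,.252,.03)),('seat',(.524,.107,.074)),('axis',(.489,-.036,.088)),('mark',(.449,-.079,.072))]: print(n,proj(C,X).round(1))
cv2.imwrite('pics/w1b.png',cv2.resize(cv2.imread('pics/w1.png'),(800,600),interpolation=cv2.INTER_CUBIC))
```

```text
{'time': np.float64(1.3), 'qpos': array([ 0.111,  0.326,  1.383, -0.   ,  1.433, -1.309]), 'tool_pos': array([0.489, 0.173, 0.204]), 'force': array([-0.224, -0.916, -0.055])}
[[-0.001  0.15   0.989]
 [-0.     0.989 -0.15 ]
 [-1.    -0.    -0.001]]
bar [350.1 210.4]
seat [223.8 231.2]
axis [ 81.6 223.5]
mark [ 43.2 189.3]
```

View pics/w1b.png

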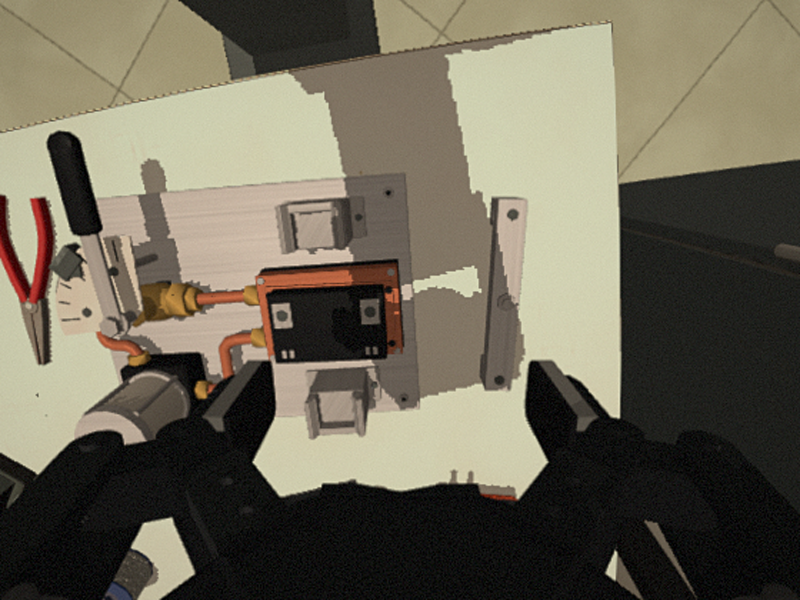

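The wrist view (800x600) shows the bar screws at (513,214) and (499,380) and its nut at (505,301). The rig base corners are at (406,173) and (419,407), the seats near (316,230) and (338,412), the lever's bolt at (113,324), its grip end at (62,140), and the marker at (70,262).

Run:
```python
from h import *
C=cam('wrist'); k=.7
P=lambda u,v,z: plane(C,u*k,v*k,z)[:2]
g=dict(s1=P(513,214,.03),s2=P(499,380,.03),nut=P(505,301,.037),c1=P(406,173,.012),c2=P(419,407,.012),seatN=P(316,230,.058),seatF=P(338,412,.058),bolt=P(113,324,.095),grip0=P(62,140,.094),grip1=P(90,228,.094),mark=P(70,262,.072))
for n,v in g.items(): print(n,v.round(4))
a=lambda p,q: np.degrees(np.arctan2(*(q-p)[::-1]))
print('bar yaw',a(g['s2'],g['s1']),'c',(g['s1']+g['s2'])/2, 'len',np.linalg.norm(g['s1']-g['s2']))
ry=a(g['c1'],g['c2']); print('rig yaw',ry,'len',np.linalg.norm(g['c1']-g['c2']))
r=np.radians(ry); M=np.array([[np.cos(r),-np.sin(r)],[np.sin(r),np.cos(r)]])
o=(g['c1']+g['c2'])/2-M@[0,.135]; print('rig',o,'seat_mid',o+M@[0,.065],'from seats',(g['seatN']+g['seatF'])/2,a(g['seatN'],g['seatF']))
print('axis rig',M.T@(g['bolt']-o),'mark rig',M.T@(g['mark']-o),'marker ang',a(g['bolt'],g['mark'])-(ry+180),'lever',a(g['bolt'],g['grip0'])-ry-180)
im=cv2.imread('pics/w1.png')
h=cv2.resize(im[120:300,160:390],None,fx=3.4,fy=3.4,interpolation=cv2.INTER_CUBIC); cv2.imwrite('pics/w1c.png',h)
```

```text
s1 [0.4654 0.2689]
s2 [0.6103 0.2446]
nut [0.5348 0.2546]
c1 [0.4212 0.189 ]
c2 [0.637  0.1692]
seatN [0.4512 0.1163]
seatF [0.6038 0.103 ]
bolt [ 0.4897 -0.0344]
grip0 [ 0.3631 -0.0289]
grip1 [ 0.4213 -0.0284]
mark [ 0.4431 -0.0698]
bar yaw 170.48329155600692 c [0.53787083 0.25671254] len 0.1469421670504597
rig yaw -5.2558344755272834 len 0.21669485496059263
rig [0.51675499 0.0446581 ] seat_mid [0.52270919 0.10938481] from seats [0.52748905 0.10962794] -4.993424112623952
axis rig [-0.01966119 -0.08121522] mark rig [-0.06284549 -0.12069245] marker ang -317.5677943180767 lever 2.75483412953821
```

View pics/w1c.png

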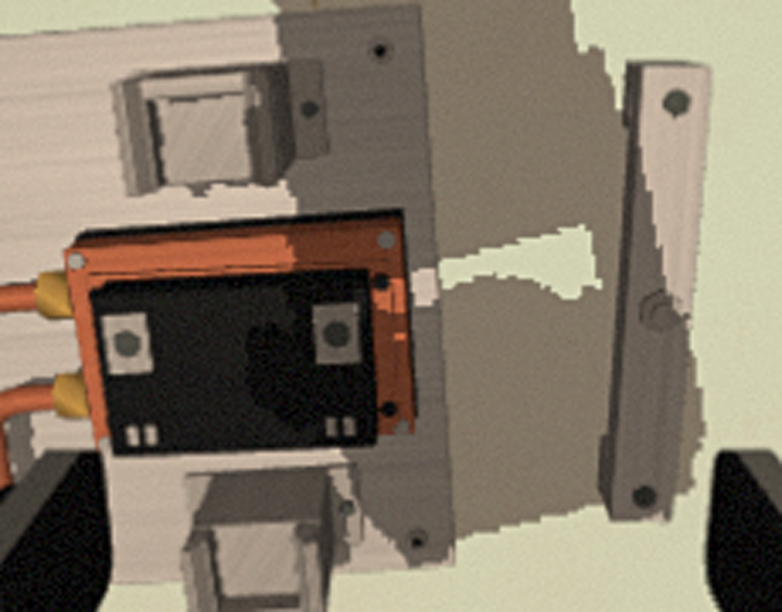

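Bar about (0.537, 0.256) at yaw -9.2°. I'll descend and grasp it at mid-beam, with the TCP 8 mm up so the fingertips clear the module when it's placed.

Call:
servo_tool(steps=[[0,0.03,0.012,0.4,0,0,-1],[0,0.03,0.012,0,0,0,-1],[0.02,0.029,0.011,0,0,0,-1],[0.04,0,0,0,0,0,-1],[0.04,0,0,0,0,0,-1],[0.04,0,0,0,0,0,-1],[0.035,0,0,0,0,0,-1],[0.021,0,0,0,0,0,-1],[0,0,0,0,0,0,-1],[0,0,0,0,0,0,1],[0,0,0,0,0,0,1],[0,0,0,0,0,0,1]])

```text
time: 2.55
tool_pos: [0.5383, 0.2557, 0.0094]
tool_rot: [0.125, 1.565, -0.124]
force: [0.1, -0.2, 0.6]
finger_gap: 0.044
```

Call:
servo_tool(steps=[[0,0,0,0,0,0,1],[0,0,0,0,0,0,1],[0,0,0,0,0,0,1],[0,0,0,0,0,0,1]])

```text
time: 2.95
tool_pos: [0.5376, 0.2555, 0.008]
tool_rot: [0.125, 1.567, -0.125]
force: [-0.2, -0.8, -0.7]
finger_gap: 0.0002
```

The gap reads 0, so the jaws closed on nothing. I'll look before moving again.

Run:
```python
from h import *
C,a=snap('wrist','w2.png'); D,b=snap('scene','s2.png')
cv2.imwrite('pics/m2.png',np.hstack([cv2.resize(cv2.imread('pics/w2.png'),(400,300)),cv2.resize(cv2.imread('pics/s2.png')[100:250,180:380],(400,300))]))
```

```text
(no output)
```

View pics/m2.png

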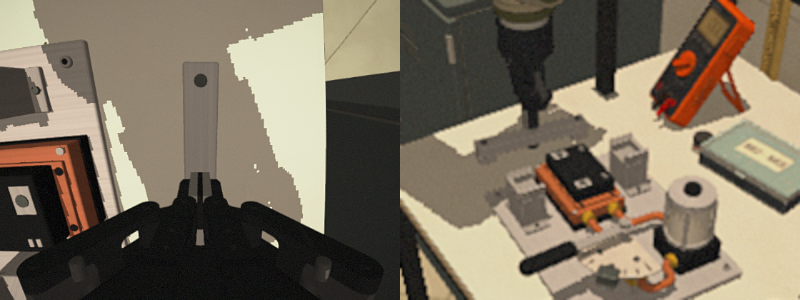

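Run:
```python
from h import *
w=cv2.imread('pics/w2.png');s=cv2.imread('pics/s2.png')
cv2.imwrite('pics/m3.png',np.hstack([cv2.resize(w[70:370,200:360],(320,600),interpolation=cv2.INTER_CUBIC),cv2.resize(s[120:200,205:269],(480,600),interpolation=cv2.INTER_CUBIC)]))
C=cam('wrist')
print(np.round([proj(C,(x+.5376,y+.2555,z)) for x,y,z in [(0,.012,.03),(0,-.012,.03),(-.012,0,.008)]],1))
p=[(200,81)]
print(plane(C,200*1.4,81*1.4,.03)); print([plane(C,u*1.4,63*1.4,.03).round(4) for u in (184,218)])
```

```text
[[301.1 251.6]
 [257.5 258. ]
 [276.2 220.9]]
[0.46502012 0.26747233 0.03      ]
[array([0.4521, 0.2589, 0.03  ]), array([0.4556, 0.2809, 0.03  ])]
```

View pics/m3.png

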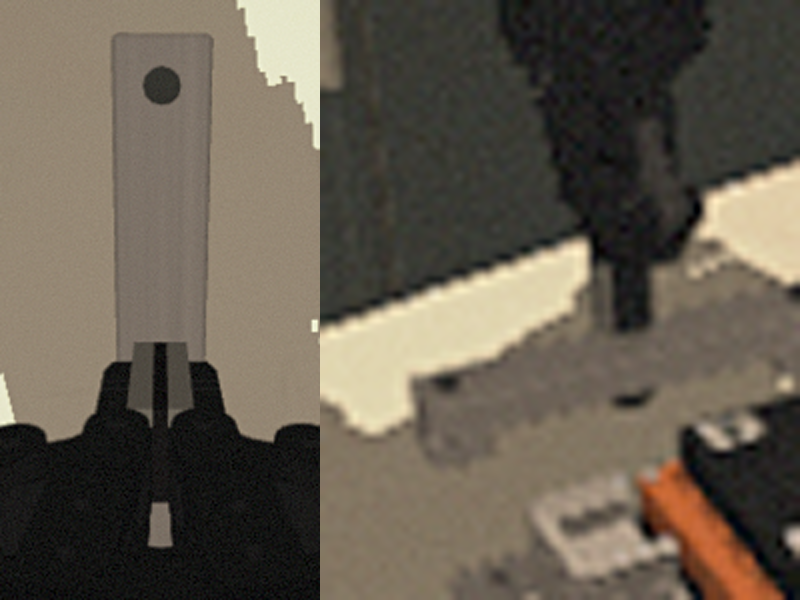

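Run:
```python
from h import *
D=cam('scene'); s=sense(); print(s['tool_pos'],s['force'],s['wrist_torque'],s['finger_gap'])
for z in (.008,.03,.037,.05): print(z,proj(D,(.5376,.2555,z)).round(1))
print('end near top',proj(D,(.4537,.27,.03)).round(1))
W=cam('wrist')
for z in (.008,.03,.037): print(z,[proj(W,(.5376,.2555,z)).round(1)])
print('seen tip wrist', 200+np.array([133,190])/2, 70+343/2)
```

```text
[0.53760695 0.25552014 0.00795337] [-0.34712201 -0.37966794  0.41694781] [ 0.03682688  0.03464155 -0.10884067] 8.785009579676238e-06
0.008 [245.7 170.8]
0.03 [245.3 164.7]
0.037 [245.2 162.8]
0.05 [245.  159.1]
end near top [217.4 171.7]
0.008 [array([279.3, 239.2])]
0.03 [array([279.2, 254.8])]
0.037 [array([279.2, 260.7])]
seen tip wrist [266.5 295. ] 241.5
```

The fingers appear in both views to end at the beam's top face, yet the TCP reads z = 0.008 and the force is zero. I'll test this with a small slow lift, still closed, then look.

Call:
servo_tool(steps=[[-0.01,0,0,0,0,0,1],[-0.01,0,0,0,0,0,1],[-0.01,0,0,0,0,0,1],[0,0,0,0,0,0,1]])

```text
time: 3.45
tool_pos: [0.5386, 0.2558, 0.04]
tool_rot: [0.125, 1.564, -0.124]
force: [0.7, -0.1, 1.2]
finger_gap: 0.0
```

Run:
```python
from h import *
print(sense()['force'],sense()['finger_gap'])
C,a=snap('wrist','w4.png'); D,b=snap('scene','s4.png')
w=cv2.imread('pics/w4.png');s=cv2.imread('pics/s4.png')
cv2.imwrite('pics/m4.png',np.hstack([cv2.resize(w[70:370,200:360],(320,600),interpolation=cv2.INTER_CUBIC),cv2.resize(s[120:200,205:269],(480,600),interpolation=cv2.INTER_CUBIC)]))
```

```text
[ 0.65609668 -0.05045642  1.19593839] 9.243425899329075e-06
```

View pics/m4.png

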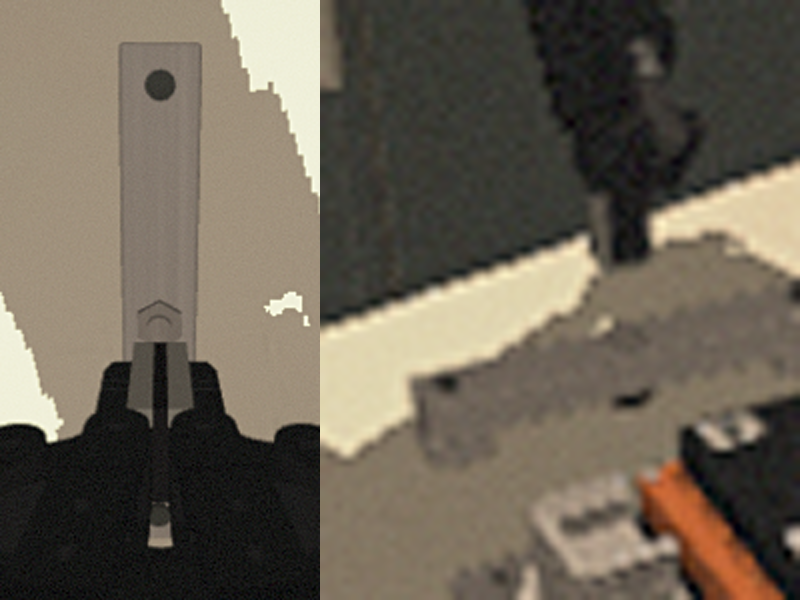

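The lift shows the real fingertips sit well behind the reported TCP: they closed above the beam, and the bar hasn't moved. I'll measure that offset from both cameras.

Run:
```python
from h import *
C=cam('wrist'); s=sense(); R=Ro.from_rotvec(s['tool_rot']).as_matrix(); p=s['tool_pos']; print(p)
for x in (0,-.01,-.02,-.025,-.03,-.035): print(x,'front edge row',proj(C,p+R@[x,0,-.011])[1].round(1),'halfwidth px for 8mm',proj(C,p+R@[x,.008,-.011])[0]-proj(C,p+R@[x,0,-.011])[0], 'scene', proj(cam('scene'),p+R@[x,0,0]).round(1))
print('screw',plane(C,200+160/2,70+85/2,.03),'nut',plane(C,200+159/2,70+325/2,.037))
print([plane(C,200+u/2,70+43/2,.03).round(4) for u in (120,202)])
# scene: is the tool TCP in open pictures? earlier
```

```text
[0.53769494 0.25553997 0.03831611]
0 front edge row 222.2 halfwidth px for 8mm 13.26747032822226 scene [245.2 162.4]
-0.01 front edge row 228.0 halfwidth px for 8mm 14.01488076076788 scene [245.  159.5]
-0.02 front edge row 234.5 halfwidth px for 8mm 14.850732418533653 scene [244.9 156.6]
-0.025 front edge row 238.0 halfwidth px for 8mm 15.306829164292253 scene [244.8 155.2]
-0.03 front edge row 241.8 halfwidth px for 8mm 15.791535716868168 scene [244.7 153.7]
-0.035 front edge row 245.8 halfwidth px for 8mm 16.307599643682124 scene [244.6 152.3]
screw [0.46399615 0.2676983  0.03      ] nut [0.53388233 0.25625191 0.037     ]
[array([0.4509, 0.2583, 0.03  ]), array([0.4545, 0.2812, 0.03  ])]
```

Both cameras put the real tips about 27 mm behind the reported TCP. I'll open, then descend to a reported z of about -0.02 (real tips about 8 mm up once shut) and watch the force.

Call:
servo_tool(steps=[[0,0,0,0,0,0,-1],[0,0,0,0,0,0,-1],[0,0,0,0,0,0,-1],[0,0,0,0,0,0,-1],[0,0,0,0,0,0,-1],[0.018,0,0,0,0,0,-1],[0.015,0,0,0,0,0,-1],[0.015,0,0,0,0,0,-1],[0.01,0,0,0,0,0,-1],[0,0,0,0,0,0,-1]])

```text
time: 4.55
tool_pos: [0.5369, 0.2553, -0.0213]
tool_rot: [0.124, 1.57, -0.125]
force: [-1.0, 0.4, -0.2]
finger_gap: 0.0854
```

Call:
servo_tool(steps=[[0,0,0,0,0,0,1],[0,0,0,0,0,0,1],[0,0,0,0,0,0,1],[0,0,0,0,0,0,1],[0,0,0,0,0,0,1],[0,0,0,0,0,0,1],[0,0,0,0,0,0,1]])

```text
time: 5.25
tool_pos: [0.5379, 0.2557, -0.0195]
tool_rot: [0.125, 1.566, -0.124]
force: [-1.5, 1.2, 4.9]
finger_gap: 0.0227
```

Gripped, with the gap at 22.7 mm. I'll lift, carry it above the seats, turn it to the rig's yaw and look.

Call:
servo_tool(steps=[[-0.02,0,0,0,0,0,1],[-0.035,0,0,0,0,0,1],[-0.035,0,0,0,0,0,1],[-0.03,0,0,0,0,0,1],[0,-0.03,0.002,0,0,0,1],[0,-0.03,0.002,0,0,0,1],[0,-0.03,0.002,0,0,0,1],[0,-0.03,0.002,0,0,0,1],[0,-0.027,0.003,0,0,0,1],[0,0,0,-4.2,0,0,1],[0,0,0,0,0,0,1],[0,0,0,0,0,0,1]])

```text
time: 6.45
tool_pos: [0.5248, 0.1088, 0.0994]
tool_rot: [0.068, 1.571, -0.068]
force: [-0.5, 0.8, -6.0]
finger_gap: 0.0227
```

Run:
```python
from h import *
s=sense(); print(s['tool_pos'],Ro.from_rotvec(s['tool_rot']).as_matrix().round(3).tolist(),s['force'],s['finger_gap'])
C,a=snap('wrist','w5.png')
cv2.imwrite('pics/w5b.png',cv2.resize(a[100:310,120:400,::-1],(800,600),interpolation=cv2.INTER_CUBIC))
```

```text
[0.5248484  0.10881485 0.0994007 ] [[-0.001, 0.087, 0.996], [0.0, 0.996, -0.087], [-1.0, -0.0, -0.001]] [-0.47803064  0.78363841 -6.03354375] 0.022715310010104014
```

View pics/w5b.png

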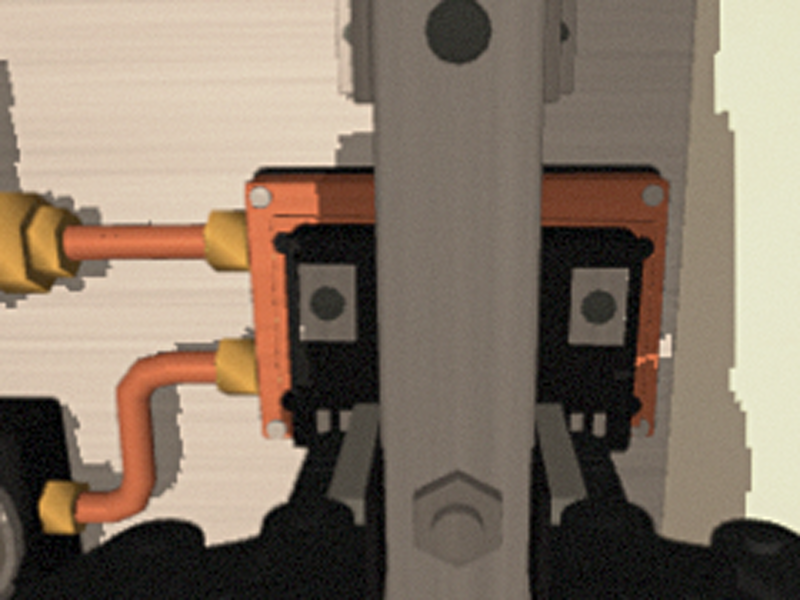

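The view (crop scale 2.857) has the bar midline at u≈459, the near support's middle at about 457 and the module's middle at about 460, so it is aligned sideways to within 1 mm. Next I'll check the position along the bar from the nut at (457,520) and the screw at (459,30).

Run:
```python
from h import *
C=cam('wrist'); q=lambda u,v,z: plane(C,120+u/2.857,100+v/2.857,z).round(4)
print('nut',q(457,520,.154),'screw',q(459,30,.149), 'expected nut-screw .0735')
# near support's outer face bottom / module reference
print('mod corners z=.046',q(260,196,.046),q(652,195,.046),q(277,428,.046),q(643,428,.046))
print('terminals z.064',q(327,302,.064),q(598,305,.064))
print('support inner end top z.074',q(340,97,.074),q(573,97,.074),q(360,97,.058),q(560,97,.058))
r=np.radians(-5); M=np.array([[np.cos(r),-np.sin(r)],[np.sin(r),np.cos(r)]])
for sx in (-.060,): print('expect inner face', np.array([.524,.109])+M@[sx,0])
im=cv2.imread('pics/w1.png')
W=None
```

```text
nut [0.5226 0.1097 0.154 ] screw [0.4512 0.1161 0.149 ] expected nut-screw .0735
mod corners z=.046 [0.4855 0.0606 0.046 ] [0.4941 0.164  0.046 ] [0.552  0.0555 0.046 ] [0.561  0.1599 0.046 ]
terminals z.064 [0.5111 0.0779 0.064 ] [0.5177 0.1458 0.064 ]
support inner end top z.074 [0.461  0.0886 0.074 ] [0.4655 0.1408 0.074 ] [0.462  0.0913 0.058 ] [0.4661 0.1397 0.058 ]
expect inner face [0.46422832 0.11422934]
```

Bar centre about (0.5235, 0.110) and seat_mid about (0.5232, 0.110), so they line up. Lowering.

Call:
servo_tool(steps=[[0.02,0,0,0,0,0,1],[0.02,0,0,0,0,0,1],[0.006,0,0,0,0,0,1],[0.005,0,0,0,0,0,1],[0.005,0,0,0,0,0,1],[0.003,0,0,0,0,0,1],[0,0,0,0,0,0,1],[0,0,0,0,0,0,1]])

```text
time: 7.3
tool_pos: [0.5254, 0.1087, 0.0413]
tool_rot: [0.067, 1.569, -0.067]
force: [-0.7, 0.3, -3.6]
finger_gap: 0.0228
```

Call:
servo_tool(steps=[[0.001,0,0,0,0,0,1],[0.001,0,0,0,0,0,1],[0,0,0,0,0,0,1],[0,0,0,0,0,0,1]])

```text
time: 7.7
tool_pos: [0.5255, 0.1086, 0.0391]
tool_rot: [0.067, 1.569, -0.067]
force: [0.9, 2.0, -3.3]
finger_gap: 0.0227
```

Call:
servo_tool(steps=[[0.001,0,0,0,0,0,1],[0.001,0,0,0,0,0,1],[0,0,0,0,0,0,1],[0,0,0,0,0,0,1]])

```text
time: 8.1
tool_pos: [0.5255, 0.1086, 0.0385]
tool_rot: [0.067, 1.568, -0.067]
force: [-5.2, -0.6, 11.6]
finger_gap: 0.0226
```

Contact came at the expected height. Release and rise.

Call:
servo_tool(steps=[[0,0,0,0,0,0,-1],[0,0,0,0,0,0,-1],[0,0,0,0,0,0,-1],[0,0,0,0,0,0,-1],[0,0,0,0,0,0,-1],[-0.02,0,0,0,0,0,-1],[-0.04,0,0,0,0,0,-1],[-0.05,0,0,0,0,0,-1],[-0.05,-0.04,0,0,0,0,-1],[0,-0.04,0,0,0,0,-1],[0,0,0,0,0,0,-1]])

```text
time: 9.2
tool_pos: [0.5194, 0.0344, 0.187]
tool_rot: [0.069, 1.567, -0.071]
force: [1.0, 0.9, -0.4]
finger_gap: 0.0855
```

Run:
```python
from h import *
s=sense(); print(s['time'],s['tool_pos'],s['qpos'].round(2),s['force'])
C,a=snap('wrist','w6.png')
cv2.imwrite('pics/w6b.png',cv2.resize(a[:,:,::-1],(800,600),interpolation=cv2.INTER_CUBIC))
```

```text
9.2 [0.51940418 0.03437954 0.18703798] [-0.16  0.34  1.41 -0.    1.39 -1.64] [ 1.03887622  0.91631001 -0.38242922]
```

View pics/w6b.png

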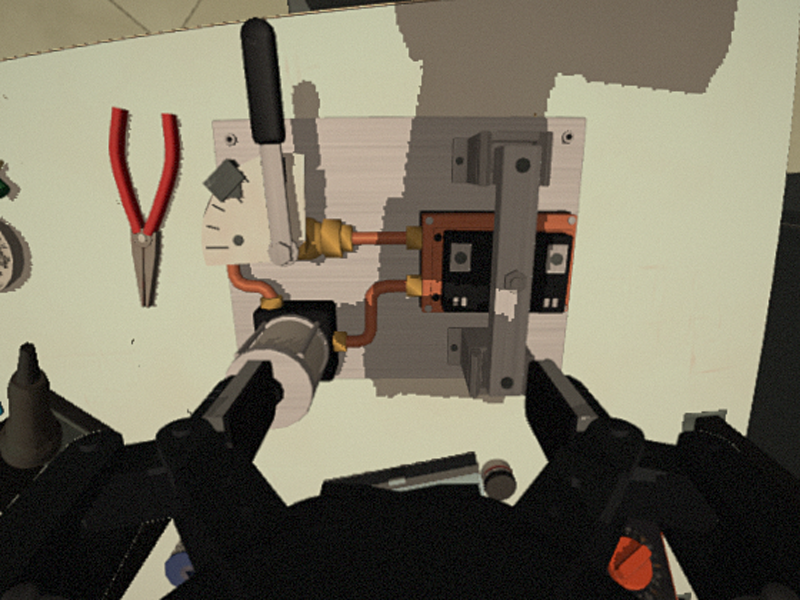

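The bar lies in both notches, with its screws at (523,165) and (507,382). The lever's bolt is at (283,251), its grip tip at (257,22), and the marker centre at about (225,179). Measuring all of these.

Run:
```python
from h import *
C=cam('wrist'); P=lambda u,v,z: plane(C,u*.7,v*.7,z)[:2]
a=lambda p,q: np.degrees(np.arctan2(*(q-p)[::-1]))
c4,c3,c1=P(586,118,.012),P(213,122,.012),P(564,377,.012)
print('base',c4,c3,c1,np.linalg.norm(c4-c3),np.linalg.norm(c4-c1),'yaw',a(c4,c1),a(c3,c4)-90)
yaw=(a(c4,c1)+a(c3,c4)-90)/2; r=np.radians(yaw); M=np.array([[np.cos(r),-np.sin(r)],[np.sin(r),np.cos(r)]])
o=(c3+c1)/2+M@[0,.010]; sm=o+M@[0,.065]; print('yaw',yaw,'rig',o,'seat',sm)
s1,s2=P(523,165,.088),P(507,382,.088); print('bar',(s1+s2)/2,np.linalg.norm(s1-s2),a(s1,s2),'rel',M.T@((s1+s2)/2-sm))
# lever grip by dark mask
im=cv2.imread('pics/w6.png'); hsv=cv2.cvtColor(im,cv2.COLOR_BGR2HSV)
m=(im.max(2)<60).astype(np.uint8); roi=np.zeros_like(m); roi[8:102,165:205]=1
v,u=np.nonzero(m*roi); pts=np.array([P(x/.7,y/.7,.094) for x,y in zip(u,v)])
print('grip n',len(u),'c',pts.mean(0)); 
vx,vy,_,_=cv2.fitLine(pts.astype(np.float32),2,0,.01,.01).ravel(); print('lever dir',np.degrees(np.arctan2(vy,vx)),'minx tip',pts[pts[:,0].argmin()],pts[pts[:,0].argmax()])
for zb in (.09,.097): print('bolt',zb,P(283,251,zb), 'rig',M.T@(P(283,251,zb)-o))
# marker mask
m=((im.max(2)<125)&(im.max(2)-im.min(2).astype(int)<30)).astype(np.uint8); roi=np.zeros_like(m); roi[105:145,138:176]=1; m*=roi
n,l,st,ce=cv2.connectedComponentsWithStats(m); i=1+st[1:,4].argmax(); print('marker comp',st[i],ce[i]/.7)
mk=P(*(ce[i]/.7),.072); mk2=P(225,179,.072); ax=P(283,251,.094)
for q in (mk,mk2): print('marker',q,'dist',np.linalg.norm(q-ax),'ang',(a(ax,q)-yaw-180)%360)
g=pts.mean(0); print('lever ang',(a(ax,g)-yaw-180+180)%360-180,'dist',np.linalg.norm(g-ax))
cnt,_=cv2.findContours((l==i).astype(np.uint8),0,1); print(cv2.approxPolyDP(max(cnt,key=len),2,True).reshape(-1,2)/.7)
```

```text
base [0.42066741 0.18868962] [ 0.39842759 -0.09703543] [0.63874712 0.17461269] 0.2865892771152285 0.21853356305526989 yaw -3.6932904538500524 -4.450726564387622
yaw -4.072008509118838 rig [0.51929745 0.04876339] seat [0.52391311 0.1135993 ]
bar [0.52410934 0.11150565] 0.14602002789067622 -4.976119910996024 rel [ 0.0003444  -0.00207443]
grip n 1986 c [ 0.39179611 -0.0311036 ]
lever dir -1.9298888 minx tip [ 0.35697755 -0.01098685] [ 0.42606214 -0.02687164]
bolt 0.09 [ 0.49085345 -0.03545806] rig [-0.02239162 -0.08602865]
bolt 0.097 [ 0.48975016 -0.03340474] rig [-0.02363793 -0.08405886]
marker comp [143 111  31  31 567] [226.1526833  180.63492063]
marker [ 0.44403566 -0.0708621 ] dist 0.05891666855723967 ang 42.44894227660575
marker [ 0.44292954 -0.07143211] dist 0.06013816799475029 ang 42.220417117439524
lever ang 2.2208670457214907 dist 0.09847828335686906
[[225.71428571 158.57142857]
 [204.28571429 184.28571429]
 [222.85714286 201.42857143]
 [230.         195.71428571]
 [241.42857143 201.42857143]
 [240.         182.85714286]
 [242.85714286 178.57142857]
 [247.14285714 180.        ]
 [237.14285714 168.57142857]
 [238.57142857 164.28571429]]
```

The bar is seated: centred to about 2 mm, with apparent screw spacing of 146 mm against 147 mm. The axis is about (0.490, -0.034), the lever points along world 178° and the marker along 218.4°, so a 40° sweep is needed. I'll grasp the grip at R = 100 mm.

Call:
servo_tool(steps=[[0,-0.019,-0.031,0,0,0,-1],[0,-0.019,-0.031,0,0,0,-1],[0,-0.019,-0.031,0,0,0,-1],[0,-0.019,-0.03,-3,0,0,-1],[0,0,0,0,0,0,-1],[0.04,0,0,0,0,0,-1],[0.04,0,0,0,0,0,-1],[0.03,0,0,0,0,0,-1],[0.015,0,0,0,0,0,-1],[0.012,0,0,0,0,0,-1],[0,0,0,0,0,0,-1]])

```text
time: 10.35
tool_pos: [0.3898, -0.0267, 0.0476]
tool_rot: [0.027, 1.574, -0.024]
force: [-0.4, 1.0, 0.0]
finger_gap: 0.0855
```

Call:
servo_tool(steps=[[0,0,0,0,0,0,1],[0,0,0,0,0,0,1],[0,0,0,0,0,0,1],[0,0,0,0,0,0,1],[0,0,0,0,0,0,1],[0,0,0,0,0,0,1],[0,0,0,0,0,0,1]])

```text
time: 11.05
tool_pos: [0.3905, -0.0305, 0.0499]
tool_rot: [0.022, 1.57, -0.031]
force: [-9.4, -22.9, 9.4]
finger_gap: 0.0187
```

Gripped. Now the arc: 10 rows of 4°.

Call:
servo_tool(steps=[[0,-0.007,0.0002,-4,0,0,1],[0,-0.007,0.0002,-4,0,0,1],[0,-0.007,0.0002,-4,0,0,1],[0,-0.007,0.0002,-4,0,0,1],[0,-0.007,0.0002,-4,0,0,1],[0,-0.007,0.0002,-4,0,0,1],[0,-0.007,0.0002,-4,0,0,1],[0,-0.007,0.0002,-4,0,0,1],[0,-0.007,0.0002,-4,0,0,1],[0,-0.007,0.0002,-4,0,0,1],[0,0,0,0,0,0,1],[0,0,0,0,0,0,1]])

```text
time: 12.25
tool_pos: [0.4084, -0.0977, 0.0498]
tool_rot: [-0.526, 1.516, 0.516]
force: [-26.9, -35.6, 14.2]
finger_gap: 0.0187
```

Run:
```python
from h import *
s=sense(); R=Ro.from_rotvec(s['tool_rot']).as_matrix(); p=s['tool_pos']; d=p[:2]-[.490,-.0343]
print(p,s['force'],s['finger_gap'],'tool y ang',np.degrees(np.arctan2(R[1,1],R[0,1])),'arm ang',np.degrees(np.arctan2(d[1],d[0]))%360,np.linalg.norm(d))
```

```text
[ 0.40841245 -0.09770071  0.04982642] [-26.88355211 -35.61415833  14.16135412] 0.018659384105524885 tool y ang 128.11010435584686 arm ang 217.8503514516083 0.10332559358195832
```

Force is moderate. I'll release, rise and check the lever against the marker.

Call:
servo_tool(steps=[[0,0,0,0,0,0,-1],[0,0,0,0,0,0,-1],[0,0,0,0,0,0,-1],[0,0,0,0,0,0,-1],[0,0,0,0,0,0,-1],[-0.02,0,0,0,0,0,-1],[-0.04,0,0,0,0,0,-1],[-0.04,0,0,0,0,0,-1],[-0.03,0,0,0,0,0,-1],[0,0,0,0,0,0,-1],[0,0,0,0,0,0,-1]])

```text
time: 13.35
tool_pos: [0.411, -0.0928, 0.1789]
tool_rot: [-0.521, 1.507, 0.521]
force: [0.4, 0.3, -0.2]
finger_gap: 0.0853
```

Run:
```python
from h import *
s=sense(); print(s['time'],s['tool_pos'],s['force'])
C,a=snap('wrist','w7.png'); snap('top','t7.png')
t=cv2.imread('pics/t7.png')
cv2.imwrite('pics/w7b.png',cv2.resize(a[:,:,::-1],(800,600),interpolation=cv2.INTER_CUBIC))
```

```text
13.35 [ 0.4110127  -0.09277252  0.17888855] [ 0.37737036  0.27602362 -0.18571598]
```

View pics/w7b.png

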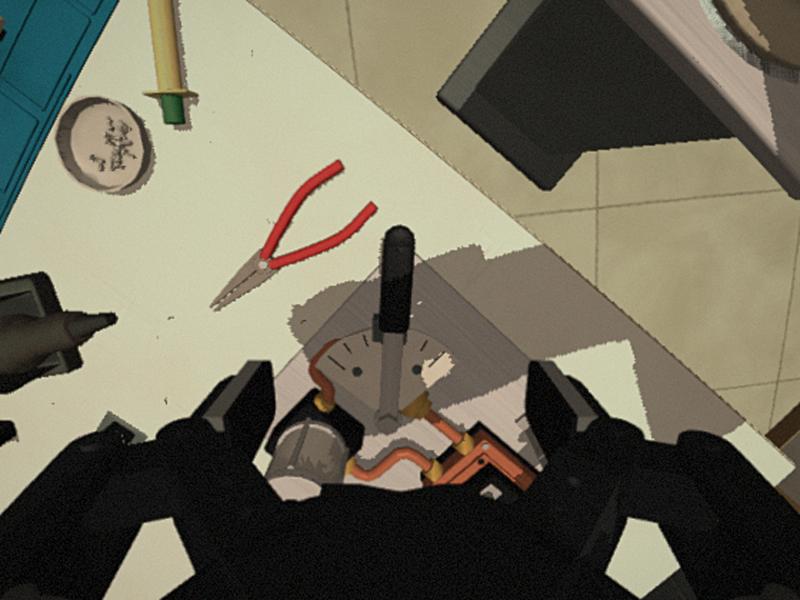

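The lever's bolt is at (387,418) and its tip at (400,230). The marker shows only on the left of the lever (u≈373), so the lever may be a few degrees short. For the last view I'll zoom in on the marker from before and after.

Run:
```python
from h import *
w7=cv2.imread('pics/w7.png')[205:305,240:315]; w6=cv2.imread('pics/w6.png')[95:185,135:215]
k=cv2.INTER_CUBIC
A=cv2.resize(w7,(450,600),interpolation=k); B=cv2.resize(w6,(350,394),interpolation=k)
B=cv2.copyMakeBorder(B,0,206,0,0,cv2.BORDER_CONSTANT)
t=cv2.imread('pics/t7.png')[195:244,265:330]; B[400:600,:265]=cv2.resize(t,(265,200),interpolation=k)
cv2.imwrite('pics/m8.png',cv2.convertScaleAbs(np.hstack([A,B]),alpha=1.2,beta=15))
```

```text
(no output)
```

View pics/m8.png

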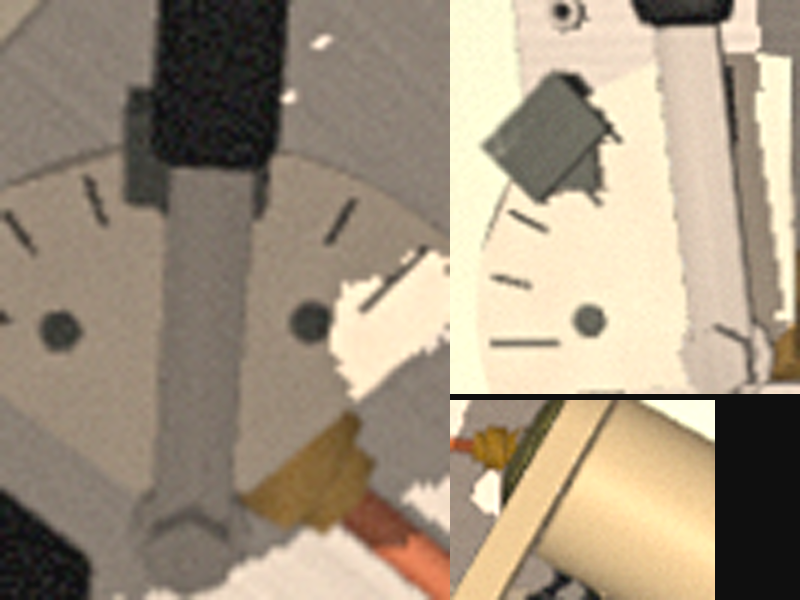

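The zoom shows the marker's top face clearly. In w6 its corners are at (558,72), (607,127), (540,202) and (482,145). In w7 its inner edge runs from (125,203) to (265,215). Computing angles from both.

Run:
```python
from h import *
deg=lambda d: np.degrees(np.arctan2(d[1],d[0]))%360
C7=cam('wrist'); P7=lambda x,y,z: plane(C7,240+x/6,205+y/6,z)[:2]
# w6 pose: reported then
s={'tool_pos':[.51940418,.03437954,.18703798],'tool_rot':[.069,1.567,-.071]}
c=C7[0]; T=np.array(c['T_tool_cam']); R=Ro.from_rotvec(s['tool_rot']).as_matrix(); Rc=R@T[:3,:3]; p=R@T[:3,3]+s['tool_pos']; C6=(c,Rc.T,-Rc.T@p)
P6=lambda x,y,z: plane(C6,135+(x-450)/4.375,95+y/4.375,z)[:2]
q=[P6(*k,.072) for k in ((558,72),(607,127),(540,202),(482,145))]; m=np.mean(q,0); ax6=plane(C6,283*.7,251*.7,.094)[:2]
print('w6 marker',m,'sides',[np.linalg.norm(q[i]-q[i-1]).round(4) for i in range(4)],'axis',ax6,'R',np.linalg.norm(m-ax6),'ang',deg(m-ax6),'edges',deg(q[0]-q[1]),deg(q[3]-q[2]))
ax7=P7(187,545,.094); a,b=P7(125,203,.072),P7(265,215,.072); l1=P7(133,88,.072)
mi=(a+b)/2; print('w7 axis',ax7,'inner w',np.linalg.norm(a-b),'R',np.linalg.norm(mi-ax7),'ang inner',deg(mi-ax7),'perp to inner',(deg(b-a)+90)%360,'left edge',deg(l1-a))
# lever: neck edges, grip tip
n1=(P7(166,209,.091)+P7(248,209,.091))/2; n2=(P7(158,450,.091)+P7(236,450,.091))/2; 
g=plane(C7,396.5*.7,300*.7,.09)[:2]; tip=plane(C7,399.5*.7,230*.7,.09)[:2]
print('lever neck-axis',deg(n1-ax7),'neck line',deg(n1-n2),'grip',deg(g-ax7),'tip',deg(tip-ax7),'neck w',np.linalg.norm(P7(166,209,.091)-P7(248,209,.091)))
im=cv2.imread('pics/w7.png'); mk=(im.max(2)<45).astype(np.uint8); mk[:158]=0; mk[232:]=0; mk[:,:262]=0; mk[:,295:]=0
n,l,st,_=cv2.connectedComponentsWithStats(mk); i=1+st[1:,4].argmax(); v,u=np.nonzero(l==i); pts=np.array([plane(C7,x,y,.092)[:2] for x,y in zip(u,v)]).astype(np.float32)
L=cv2.fitLine(pts,2,0,.01,.01).ravel(); print('sleeve',st[i],pts.mean(0),'ang from axis',deg(pts.mean(0)-ax7),'line',deg(-L[:2]*np.sign(L[0])),'dist',np.linalg.norm(pts.mean(0)-ax7))
```

```text
w6 marker [ 0.44472251 -0.07351149] sides [np.float64(0.0235), np.float64(0.0149), np.float64(0.0225), np.float64(0.0168)] axis [ 0.49130882 -0.03571038] R 0.05999339986215149 ang 219.05659563129248 edges 214.6789962620432 218.14552231473905
w7 axis [ 0.48939467 -0.0397508 ] inner w 0.02332063318201334 R 0.04974475140649527 ang inner 216.76314280173045 perp to inner 212.84478765877554 left edge 213.42864402855346
lever neck-axis 214.66827988318755 neck line 215.6496750253314 grip 213.91245668338402 tip 214.5134746279448 neck w 0.012671439306407361
sleeve [ 262  158   28   74 1496] [ 0.40867072 -0.09574845] ang from axis 214.74878433440867 line 213.3343 dist 0.09824506482182317
```

Within w7, the lever is at about 214.7° and the marker at about 216.8°. Using w6, the marker comes out at about 218–219°. So the lever is 2–4° short, and I want about 2.5° more, which is roughly 4.5 mm at the grip. Regrasp and nudge.

Call:
servo_tool(steps=[[0.04,0,0,0,0,0,-1],[0.04,0,0,0,0,0,-1],[0.03,0,0,0,0,0,-1],[0.02,0,0,0,0,0,-1],[0,0,0,0,0,0,-1],[0,0,0,0,0,0,1],[0,0,0,0,0,0,1],[0,0,0,0,0,0,1],[0,0,0,0,0,0,1],[0,0,0,0,0,0,1],[0,0,0,0,0,0,1],[0,0,0,0,0,0,1]])

```text
time: 14.65
tool_pos: [0.4121, -0.0941, 0.0498]
tool_rot: [-0.522, 1.506, 0.517]
force: [0.3, -5.9, 6.0]
finger_gap: 0.0193
```

Call:
servo_tool(steps=[[0,-0.0025,0,0,0,0,1],[0,-0.0025,0,0,0,0,1],[0,0,0,0,0,0,1],[0,0,0,0,0,0,1],[0,0,0,0,0,0,1]])

```text
time: 15.15
tool_pos: [0.4141, -0.0979, 0.0498]
tool_rot: [-0.522, 1.508, 0.519]
force: [-3.3, -7.0, 8.7]
finger_gap: 0.0181
```

Moved 4.3 mm along the tangent. Release, rise and remeasure numerically.

Call:
servo_tool(steps=[[0,0,0,0,0,0,-1],[0,0,0,0,0,0,-1],[0,0,0,0,0,0,-1],[0,0,0,0,0,0,-1],[0,0,0,0,0,0,-1],[-0.02,0,0,0,0,0,-1],[-0.04,0,0,0,0,0,-1],[-0.04,0,0,0,0,0,-1],[-0.03,0,0,0,0,0,-1],[0,0,0,0,0,0,-1],[0,0,0,0,0,0,-1]])

```text
time: 16.25
tool_pos: [0.414, -0.0968, 0.1789]
tool_rot: [-0.521, 1.507, 0.52]
force: [-0.6, -0.1, -0.4]
finger_gap: 0.0851
```

Run:
```python
from h import *
deg=lambda d: np.degrees(np.arctan2(d[1],d[0]))%360
s=sense(); print(s['time'],s['tool_pos'],s['force'])
C,a=snap('wrist','w9.png'); im=cv2.imread('pics/w9.png')
cv2.imwrite('pics/w9c.png',cv2.resize(im[195:305,235:320],(464,600),interpolation=cv2.INTER_CUBIC))
ax=np.array([.4894,-.0398]); print('axis px',proj(C,(*ax,.094)))
mk=(im.max(2)<45).astype(np.uint8); mk[:140]=0; mk[236:]=0; mk[:,:258]=0; mk[:,305:]=0
n,l,st,_=cv2.connectedComponentsWithStats(mk); i=1+st[1:,4].argmax(); v,u=np.nonzero(l==i); pts=np.array([plane(C,x,y,.092)[:2] for x,y in zip(u,v)])
print('sleeve',st[i],pts.mean(0),'ang',deg(pts.mean(0)-ax),np.linalg.norm(pts.mean(0)-ax))
# expected marker centre/edges for candidates vs image
for A in (215,217,219):
    d=np.array([np.cos(np.radians(A)),np.sin(np.radians(A))]); t=np.array([-d[1],d[0]]); 
    print(A,[proj(C,(*(ax+.051*d+k*t),.072)).round(1).tolist() for k in (-.012,.012)])
```

```text
16.25 [ 0.41401749 -0.09680235  0.17888021] [-0.55474441 -0.12893665 -0.41147558]
axis px [276.96514054 294.97059859]
sleeve [ 266  158   25   78 1519] [ 0.41197005 -0.09841353] ang 217.12527998155798 0.09711304141813194
215 [[291.8, 238.7], [267.8, 237.4]]
217 [[290.1, 238.2], [266.0, 237.8]]
219 [[288.3, 237.8], [264.2, 238.2]]
```

No views remain, so I'll check with row profiles across the marker's inner edge and the lever's neck, and check the bar numerically too.

Run:
```python
from h import *
im=cv2.imread('pics/w9.png').mean(2).astype(int); o=cv2.imread('pics/w7.png').mean(2).astype(int)
print('cols 254..300'); 
for r in range(226,246,2): print(r,*im[r,254:300])
print('w7'); 
for r in (232,236,240): print(r,*o[r,254:300])
```

```text
cols 254..300
226 95 91 93 88 90 90 93 97 98 97 94 75 41 23 15 10 8 9 12 13 17 9 9 8 14 22 7 18 11 16 13 10 3 0 13 47 89 101 94 98 97 92 97 91 99 161
228 89 95 96 92 97 96 88 95 95 98 98 74 45 25 19 12 2 25 16 7 10 16 5 18 10 15 15 2 16 11 9 2 11 1 5 45 91 99 98 96 98 96 93 93 91 99
230 96 94 93 95 83 79 75 67 67 74 80 65 48 41 29 11 7 2 3 19 11 7 5 7 2 8 17 19 19 7 9 1 17 15 20 43 69 73 76 83 88 92 91 99 93 94
232 69 65 74 75 79 90 97 106 105 103 105 74 50 41 39 27 27 21 19 14 13 23 14 16 4 23 17 7 16 2 12 11 4 27 35 49 100 102 107 102 103 102 102 97 87 79
234 105 103 101 102 89 66 95 105 101 102 103 77 46 37 39 38 42 58 78 85 84 82 89 87 87 89 81 84 81 88 80 48 34 46 34 35 93 104 100 102 101 101 107 104 101 102
236 105 100 101 102 106 67 49 98 104 105 103 81 48 36 38 40 38 58 82 82 84 86 85 85 80 83 79 83 80 78 82 49 33 42 36 65 99 106 102 99 104 104 101 99 100 102
238 104 103 103 106 106 101 47 52 94 106 100 78 48 37 35 36 39 59 75 83 82 79 83 83 84 78 87 83 83 80 78 51 40 39 41 60 97 106 105 103 101 103 100 100 102 98
240 101 101 104 105 102 103 73 34 88 105 104 104 100 101 107 1
[... 210 characters left out ...]
0 77 99 105 101 105 101 102 103 101 102 104 101 98 99 102 104
244 102 102 103 103 108 103 102 101 102 102 102 100 104 102 102 103 103 83 80 80 83 82 86 88 84 85 83 79 81 83 80 101 100 99 104 99 104 100 100 100 102 103 103 102 103 65
w7
232 92 103 104 102 107 105 82 45 36 36 40 40 37 36 23 20 27 20 14 20 24 20 13 9 3 6 10 14 14 9 41 95 106 107 105 99 108 105 99 88 82 88 91 90 98 95
236 70 50 94 108 104 104 72 46 36 41 36 37 42 42 59 83 82 86 81 82 86 84 83 77 78 82 84 79 51 38 63 96 107 105 101 104 99 103 102 102 102 101 102 104 98 105
240 102 87 43 86 104 105 106 102 105 105 106 103 80 50 71 77 87 84 85 84 86 86 82 86 80 79 81 79 48 48 95 107 104 99 99 101 104 102 104 102 101 104 82 39 72 96
```

The marker spans u 265.3–289.3 (mid 277.3) and the neck 271.3–284.7 (mid 278.1). Allowing for parallax, the offset is about 1°, against 4.6° allowed. The arm is clear, so I'll hand in.

Run:
```python
from h import *
print(finish_job(), sense()['time'])
```

```text
the job is handed in; nothing more can be done
the job is handed in; nothing more can be done
```

The job is handed in at about 16 s of the 51 s allowed; the system gives no verdict. The bar is laid in both notches over the module, and the valve was then opened until the lever stood over the marker.

- **First grasp:** It closed on nothing. The real fingertips sit about 27 mm behind the reported TCP, so I measured the offset from two cameras, went lower and gripped the bar without having moved it.
- **Bar:** Foot contact came at the expected seat height. The wrist view after release showed the bar in both notches, centred within about 2 mm of seat_mid and within about 1° of the rig's yaw. I did not remeasure it after the valve moves, but nothing went near it.
- **Lever:** The first 40° sweep stopped 2–4° short, so I regrasped and nudged it on. The last check puts it about 1° from the marker, against the 4.6° allowed.
- **Disagreement:** The two wrist views differed by 1–2° on the marker and about 4 mm on the valve axis. I relied on the later view, taken from almost straight above. The view limit was reached, so that last check was made on pixel values only.
- **Forces and clearance:** The sweep peaked at about 45 N sideways at the wrist while the fingers held the grip. At hand-in the arm was well above the rig, touching nothing. I did not measure the module, marker, pliers, syringe or dish for movement, but saw no sign of any in the pictures.

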